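Start the fume hood's fan and push its sash up to the height pointer

TASK

Make the small fume hood ready for work on the grey jar inside it: first press the green button on the fan box fully in, so that the fan runs before the hood is opened, then put the fingertips beneath the projecting lip of the sash and push the sash up until the underside of the lip is level with the tip of the red pointer on the right-hand post. Leave the sash standing there and draw clear. Only push: do not pinch the lip between the fingers, do not press the red button, and do not move the pointer or the loose things standing about.

Things in the scene. Friction and masses are not known exactly. Their poses are not given: they have to be found in the camera images.
- start_top (a point): centre of the top face of the green fan button (33 mm across), the one nearer the robot on a grey box 150 x 80 mm and 57 mm high with a black face; about 74 mm above the bench when out. It goes 7 mm straight down under about 4 N and stays where it is left
- fan_start (a joint): travel of the green button in m: 0 out (fan off), 0.007 fully pressed in; the fan runs from 0.0045 on
- stop_top (a point): centre of the top face of the red stop button, the same size, on the same box 72 mm behind the green one; not to be pressed
- fan_stop (a joint): travel of the red button in m: 0 out, 0.007 fully in; it springs back
- hood: white fume hood 420 x 280 mm, 560 mm high (625 with its filter box); origin on the bench below the middle of the clear pane; x points into the hood, y to the left, z up. Two aluminium posts 330 mm apart (fronts at x = -0.034, 45 mm wide) guide the sash; the white plinth's face is at x = 0 and the grey floor 112 mm above the bench. Outside the posts hang the counterweights
- lip_edge (a point): middle of the underside of the sash lip, 6 mm behind its front edge, 40 mm in front of the pane (hood x = -0.040); axes as the hood's. The lip is a level ledge 326 mm long, 12 mm thick, with a round nose (radius 6 mm). Below it all is free down to the bench as far as the plinth, 40 mm behind this point. Its underside is 124 mm above the bench when the sash is shut
- sash (a joint): height of the sash in m: 0 shut, 0.215 at its upper stop. Two counterweights balance it; 4 to 6 N moves it up or down and it stays where it is left. Its parts: the lip (sash_c0), the lip's round nose (sash_c1) and a 3 mm black rubber strip on the lip's upper face (sash_c2); touching strip and lip at once counts as pinching
- pointer_tip (a point): tip of the red pointer, a 34 x 18 mm red clip with a pointed end towards the lip on the front of the right-hand post; it stands at the height (215 to 300 mm above the bench) that the lip's underside must reach, and in x it stands 3 mm in front of lip_edge
- jar_grey: grey jar with a blue lid, 79 mm across and 102 mm high, standing inside the hood; origin at the centre of its underside; loose, to be left alone
- bottle_red: red squeeze bottle, 42 mm across and 155 mm high; origin at the centre of its underside; loose, to be left alone
- bottle_blue: blue squeeze bottle, same size and origin; loose, to be left alone
- bottle_yellow: yellow squeeze bottle, same size and origin; loose, to be left alone
- applicator: steel film applicator 34 x 103 x 26 mm lying on the bench; origin under its centre; loose, to be left alone
- marker: black and white marker pen 13 x 130 x 14 mm lying on the bench; origin under its centre; loose, to be left alone
- swatches_in: pile of grey and cream swatch cards, 118 x 113 mm and 55 mm high, inside the hood; origin at the centre of its underside; loose, to be left alone

How it is judged:
On the way, in this order (a step that is already met when the one before it is completed fails the run):
1. the green fan button is pressed in (value of joint fan_start above 0.0045 m), for 0.1 s.
2. fingers beneath the lip push the sash up to within 40 mm of the pointer ((contact force between the fingers and sash_c0 above 0.5 N or contact force between the fingers and sash_c1 above 0.5 N) and z of lip_edge in the frame of pointer_tip above -0.04 m), for 0.1 s.
At the end, for the whole second after the job is handed in: The green button is in (at least 4.5 mm), the red one out, and the sash stands still with the underside of its lip within 8 mm of the height of the pointer's tip; the pointer is where it was (5 mm) and so are the jar, swatch cards, bottles, applicator and marker (20 mm) (value of joint fan_start above 0.0045 m and value of joint fan_stop below 0.002 m and z of lip_edge in the frame of pointer_tip between -0.008 and 0.008 m and velocity of joint sash between -0.005 and 0.005 m/s and distance of pointer_tip from where it was at the start of the episode below 0.005 m and distance of each of jar_grey, bottle_red, bottle_blue, bottle_yellow, applicator, marker, swatches_in from where it was at the start of the episode below 0.02 m); the robot touches nothing.
It fails at once if the sash is opened before the fan is on (distance of lip_edge from where it was at the start of the episode above 0.01 m and value of joint fan_start below 0.0045 m).
It fails at once if the lip is pinched between the fingers (contact force between the fingers and sash_c2 above 0.5 N and (contact force between the fingers and sash_c0 above 0.5 N or contact force between the fingers and sash_c1 above 0.5 N)).
It fails at once if the red stop button is pressed (value of joint fan_stop above 0.0035 m).
It fails at once if the pointer is shifted (distance of pointer_tip from where it was at the start of the episode above 0.005 m).
It fails at once if a loose thing is moved, carried or knocked over (distance of any of jar_grey, bottle_red, bottle_blue, bottle_yellow, applicator, marker, swatches_in from where it was at the start of the episode above 0.02 m).
It also fails if it takes over 51 s, if anything falls off the work surface, if the arm or the gripper's body presses on something with over 40 N, if the wrist force passes 120 N, or if a joint passes its speed limit or range.

ROBOT

A 6-joint arm with a two-finger parallel gripper is mounted at the origin on a cart in front of the work surface, level with it; the furniture and walls round the work are solid. World frame = base frame: x ahead of the robot, y to its left, z up, the work surface at z = 0. Lengths are in m, angles in rad, forces in N, time in s.
With the tool pointing down it reaches from about 0.2 to 0.875 m from the base axis. Payload 3.4 kg.
Tool frame: the origin (TCP) lies between the finger pads; the fingertips stand 25 mm ahead of it and the grasp point (between the pads) lies 6 mm ahead of it (r.nose_length is the z of the fingertips in the tool frame, in m); z points along the fingers, y is the line along which they close (so a half turn about z gives the same grasp; the last joint's range is limited). The gripper opens to 94 mm and grips with 3 to 60 N. Pads are 16 mm wide; open, the fingers measure 119 mm over their backs; the gripper's body (75 mm by 177 mm) begins 78 mm behind the grasp point.
Start: joints at [1.118, 0.276, 1.505, -0, 1.361, -0.121], TCP at [0.187, 0.544, 0.23] pointing down, gripper open.
Joint ranges: [-2.89, 2.89], [-0.75, 2.08], [0.22, 2.7], [-1.18, 4.32], [0.11, 2.71], [-2.7, 2.7]. Speed limits (rad/s): [2.57, 2.57, 3.14, 3.14, 3.14, 3.14].

INTERFACE

Orientations are given as a unit quaternion [w, x, y, z].
In Python, from plant import r, gripper_to, inverse_kinematics, vision, models, telemetry gives the robot as it stands. Calls block until the motion is done:
- r.move_to(position, orientation): joint-space move of the TCP to a pose.
- r.move_l(position, rot=None, vel=0.15, guard=None): straight line of the TCP; rot=None keeps the orientation; vel is the mean speed in m/s. With guard (N) it stops when the force on the tool has changed by that much, and returns True; else False.
- r.movej(angles): joint-space move.
- gripper_to(opening, f_grip=None): finger opening in m; f_grip is the grip in N (None keeps the last); returns when the fingers have stopped.
- r.hold(seconds).
- inverse_kinematics(position, orientation): joint angles nearest the present ones, or None.
- vision.snapshot(name): name is "side" or "top" or "wrist"; returns the picture (420x560x3 uint8, red, green, blue); there is no depth.
- vision.get_calibration(name): a dict with "fx", "fy", "cx", "cy" (pixels), "position" and "orientation" of the camera in the world. Camera axes: x right, y down, z forward; pixel columns grow to the right and rows downward; lengths in m; the calibration is good to about 2 mm. The wrist camera is an equidistant fisheye: a pixel r from the principal point sees the ray r / f radians off the axis. A picture is of the moment at which its call begins: read the wrist's pose just before it. get_calibration takes no time and is no camera call; for the wrist camera it gives the pose at the moment of the call.
A pose or a line that the arm cannot do raises r.PlanningError and nothing moves.
- r.sign_off(): hands the job in; it is judged then, once.
Trained networks look in the newest picture that a camera, given by its name, has taken for a name from the list of things; names that differ only in an ending like _2 or _b are one class to them, and where a whole thing is asked for, a point or a joint stands for the part that bears it (a point fixed in the world has none). Each returns a list of dicts, best first, with "score" (0 to 1); they miss things now and then, are a little off and sometimes report something else, mostly with a low value. They report only what shows in the picture. A call takes as long as a camera call.
- models.boxes_of(thing, camera): "at" ([x, y, z] in m, in world coordinates, good to about 4 mm: the middle of the surface that is visible of it).
- models.regions_of(thing, camera): "pixels" (420x560 bool, what is visible of it).
- models.mark_of(thing, camera): "at" ([x, y, z] in m, in world coordinates, good to about 4 mm: a listed point, or the origin of a listed thing).
Readings, each from a call of its own:
- telemetry.current_t(): time.
- telemetry.current_joints(): joint angles.
- telemetry.current_dq(): joint speeds.
- telemetry.current_joint_efforts(): joint torques, N m.
- telemetry.current_ee_pos(): TCP position.
- telemetry.current_tool_rot(): TCP orientation.
- telemetry.current_wrist_force(): force on the tool from outside, world axes, zero at the start.
- telemetry.current_torque(): the same for the moment, N m.
- telemetry.current_opening(): finger opening in m.
- telemetry.current_finger_force(): force on a finger pad.
Only numpy, scipy, OpenCV 4.12 (cv2) and the standard library are available. Lean on these libraries where they do the work, as an engineer would, in place of code of your own. Each camera call takes 0.05 s, during which the arm holds its last target. There are 200 camera calls.

## Working session

There is one attempt and no reset: what is moved stays moved. The work goes in short steps, each a Python script; the robot and the scene stay as the last script left them, time stands still between calls to the robot, and variables do not carry over. Pictures are saved under pics/ and viewed, at most 10 in all, crops included, and the job is handed in when it is done.

```bash
mkdir -p pics; python3 - <<'E'
from plant import r, vision, models, telemetry
import cv2, numpy as np
for c in ("side","top"):
    im=vision.snapshot(c); cv2.imwrite(f"pics/{c}0.png",im[:,:,::-1])
    k=vision.get_calibration(c); print(c,np.round(k["position"],3),np.round(k["orientation"],3),k["fx"])
    for t in ("start_top","stop_top","lip_edge","pointer_tip","hood","bottle_red","bottle_blue","bottle_yellow","applicator","marker"):
        d=models.mark_of(t,c)[:2]
        print(t,[(np.round(e["at"],3),round(e["score"],2)) for e in d])
print(telemetry.current_t(),telemetry.current_tool_rot(),r.nose_length)
E
```

```text
side [-0.125 -0.362  1.141] [-0.29   0.803 -0.491  0.17 ] 425.605957325611
start_top [(array([0.434, 0.264, 0.003]), 0.47), (array([ 0.455, -0.354,  0.071]), 0.46)]
stop_top [(array([ 0.529, -0.333,  0.074]), 0.46)]
lip_edge [(array([0.606, 0.148, 0.131]), 0.89)]
pointer_tip [(array([ 0.581, -0.01 ,  0.259]), 0.48)]
hood [(array([ 0.639,  0.15 , -0.002]), 0.9)]
bottle_red []
bottle_blue [(array([ 0.674, -0.258,  0.002]), 0.95)]
bottle_yellow [(array([ 0.634, -0.366,  0.002]), 0.69)]
applicator [(array([0.434, 0.265, 0.001]), 0.88)]
marker [(array([ 0.433, -0.134,  0.   ]), 0.74)]
top [-0.163  0.418  1.388] [ 0.153 -0.497  0.815 -0.255] 507.96784457541946
start_top [(array([ 0.458, -0.356,  0.078]), 0.44)]
stop_top [(array([ 0.526, -0.328,  0.069]), 0.55)]
lip_edge [(array([0.6  , 0.15 , 0.135]), 0.78)]
pointer_tip [(array([ 0.584, -0.006,  0.265]), 0.42), (array([0.603, 0.15 , 0.134]), 0.18)]
hood [(array([0.64 , 0.146, 0.001]), 0.87), (array([ 0.523, -0.327,  0.072]), 0.74)]
bottle_red [(array([ 0.512,  0.407, -0.001]), 0.72)]
bottle_blue [(array([ 0.671, -0.254, -0.004]), 0.86), (array([ 0.436, -0.137,  0.002]), 0.63)]
bottle_yellow [(array([ 0.632, -0.365,  0.001]), 0.82)]
applicator []
marker [(array([ 0.433, -0.139,  0.005]), 0.73)]
1.1 [1.61924423e-05 1.65144442e-01 9.86269391e-01 3.26727456e-05] 0.025
```

View pics/side0.png

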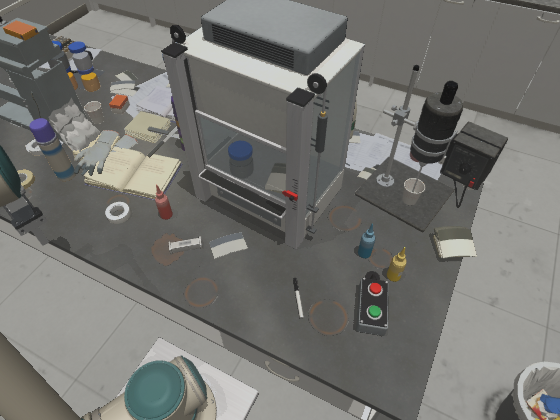

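View pics/top0.png

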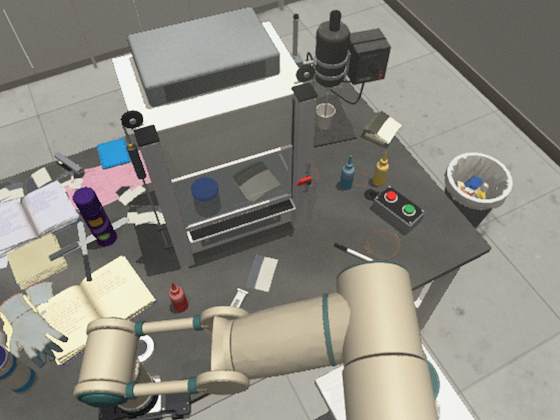

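Both pictures agree with the networks: in the side view the green button is at about (375,312), the red one at (376,288), the pointer at (290,194) and the lip from (200,175) to (285,210). In the top view, green is at (408,210). Next I go above the green button by a retracted path, and check whether the sash poses can be reached.

```bash
cat > h.py <<'E'
import numpy as np
from scipy.spatial.transform import Rotation as R
def tool(yaw, pitch, roll=0):
    "tool z horizontal heading yaw, raised by pitch; y horizontal (roll about z)"
    z=np.array([np.cos(yaw)*np.cos(pitch),np.sin(yaw)*np.cos(pitch),np.sin(pitch)])
    y=np.array([-np.sin(yaw),np.cos(yaw),0]); x=np.cross(y,z)
    q=(R.from_matrix(np.c_[x,y,z])*R.from_euler('z',roll)).as_quat()
    return q[[3,0,1,2]], z
E
python3 - <<'E'
from plant import *
from plant import r, gripper_to, inverse_kinematics, vision, models, telemetry
import cv2, numpy as np
from h import tool
D=[0,0,1,0]
gripper_to(0)
r.move_to([0.13,0.36,0.3],telemetry.current_tool_rot())
r.move_to([0.3,-0.25,0.3],D)
r.move_to([0.4565,-0.355,0.20],D)
k=vision.get_calibration("wrist"); im=vision.snapshot("wrist"); cv2.imwrite("pics/w0.png",im[:,:,::-1])
for t in ("start_top","stop_top"):
    print(t,[(np.round(e["at"],4),round(e["score"],2)) for e in models.mark_of(t,"wrist")[:2]])
print(telemetry.current_t(),telemetry.current_ee_pos())
for yaw in (-.1,0.,.1):
  for p in (-.3,0,.2,.4,.6):
    for roll in (0,np.pi):
      q,z=tool(yaw,p,roll); o=[]
      for h in (.1,.16,.22,.29):
        s=inverse_kinematics(np.array([.61,.149,h])-z*.025-np.array([0,0,.012]),q)
        o.append(None if s is None else list(np.round(s,1)))
      print(yaw,p,round(roll),[int(x is not None) for x in o],o[0])
E
```

```text
start_top [(array([ 0.4608, -0.3517,  0.0759]), 0.95)]
stop_top [(array([ 0.431 , -0.1359, -0.0015]), 0.48)]
6.6167 [ 0.45597805 -0.35467471  0.2017848 ]
-0.1 -0.3 0 [1, 1, 1, 1] [np.float64(0.4), np.float64(0.7), np.float64(2.6), np.float64(3.7), np.float64(1.4), np.float64(1.6)]
-0.1 -0.3 3 [1, 1, 1, 1] [np.float64(0.4), np.float64(0.7), np.float64(2.6), np.float64(3.7), np.float64(1.4), np.float64(-1.5)]
-0.1 0 0 [1, 1, 1, 1] [np.float64(0.5), np.float64(1.1), np.float64(2.6), np.float64(3.8), np.float64(2.1), np.float64(1.9)]
-0.1 0 3 [1, 1, 1, 1] [np.float64(0.5), np.float64(1.1), np.float64(2.6), np.float64(3.8), np.float64(2.1), np.float64(-1.2)]
-0.1 0.2 0 [1, 1, 1, 1] [np.float64(0.4), np.float64(1.3), np.float64(2.5), np.float64(3.9), np.float64(2.3), np.float64(2.1)]
-0.1 0.2 3 [1, 1, 1, 1] [np.float64(0.4), np.float64(1.3), np.float64(2.5), np.float64(3.9), np.float64(2.3), np.float64(-1.1)]
-0.1 0.4 0 [1, 1, 1, 1] [np.float64(0.4), np.float64(1.4), np.float64(2.4), np.float64(4.0), np.float64(2.5), np.float64(2.2)]
-0.1 0.4 3 [1, 1, 1, 1] [np.float64(0.4), np.float64(1.4
[... 1167 characters left out ...]
64(3.8), np.float64(2.7), np.float64(2.1)]
0.0 0.4 3 [1, 1, 1, 1] [np.float64(0.3), np.float64(1.5), np.float64(2.5), np.float64(3.8), np.float64(2.7), np.float64(-1.1)]
0.0 0.6 0 [0, 0, 0, 1] None
0.0 0.6 3 [0, 0, 0, 1] None
0.1 -0.3 0 [1, 1, 1, 1] [np.float64(0.2), np.float64(0.8), np.float64(2.7), np.float64(3.2), np.float64(1.6), np.float64(1.6)]
0.1 -0.3 3 [1, 1, 1, 1] [np.float64(0.2), np.float64(0.8), np.float64(2.7), np.float64(3.2), np.float64(1.6), np.float64(-1.5)]
0.1 0 0 [0, 0, 0, 1] None
0.1 0 3 [0, 0, 0, 1] None
0.1 0.2 0 [0, 0, 0, 0] None
0.1 0.2 3 [0, 0, 0, 0] None
0.1 0.4 0 [0, 0, 0, 1] None
0.1 0.4 3 [0, 0, 0, 1] None
0.1 0.6 0 [0, 0, 0, 0] None
0.1 0.6 3 [0, 0, 0, 0] None
```

View pics/w0.png

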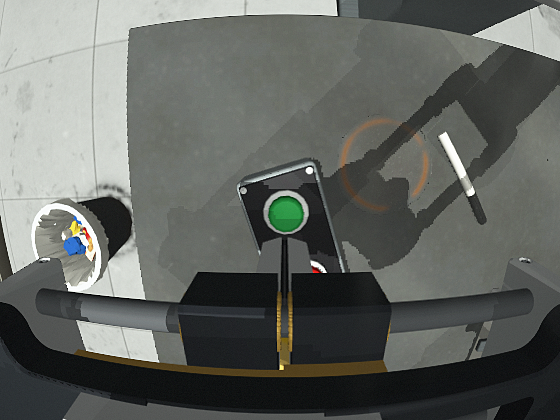

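The wrist picture shows the green button at (287,213) with the closed fingertips over it and the red one well behind at (318,268). I press it now, then measure the hood's yaw and the sash joint poses.

```bash
python3 - <<'E'
from plant import r, gripper_to, inverse_kinematics, vision, models, telemetry
import cv2, numpy as np
from h import tool
r.move_l([0.459,-0.3535,0.11],vel=.15)
print(r.move_l([0.459,-0.3535,0.034],vel=.03,guard=14),telemetry.current_ee_pos(),telemetry.current_wrist_force())
r.hold(.2)
r.move_l([0.459,-0.3535,0.20],vel=.2)
r.move_to([0.3,-0.25,0.3],[0,0,1,0])
A={}
for c in ("side","top"):
  for n in range(3):
    im=vision.snapshot(c)
    for t in ("lip_edge","pointer_tip","hood","start_top"):
      d=models.mark_of(t,c)
      if d: A.setdefault((t,c),[]).append(d[0]["at"])
  m=models.regions_of("sash",c)
  if m:
    cv2.imwrite(f"pics/m_{c}.png",m[0]["pixels"].astype(np.uint8)*255)
  cv2.imwrite(f"pics/{c}1.png",im[:,:,::-1])
for k,v in A.items(): print(k,np.round(np.median(v,0),4),np.round(np.std(v,0),4))
print(telemetry.current_t())
for yaw in (-.8,-.6,-.4,-.2,-.1,.5,.7):
  for p in (0,.15):
      q,z=tool(yaw,p,np.pi); o=[]
      for h in (.1,.16,.22,.29):
        s=inverse_kinematics(np.array([.61,.149,h])-z*.025-np.array([0,0,.012]),q)
        o.append(None if s is None else np.round(s,2).tolist())
      print(yaw,p,o)
E
```

```text
True [ 0.45905179 -0.35352821  0.09196961] [-0.64023581  0.33378772  6.0526286 ]
('lip_edge', 'side') [0.6041 0.1517 0.132 ] [0.0008 0.0018 0.0013]
('pointer_tip', 'side') [ 0.5822 -0.0072  0.2558] [0.001  0.0015 0.0021]
('hood', 'side') [ 0.6402  0.1511 -0.0013] [0.0169 0.0017 0.0641]
('start_top', 'side') [ 0.4553 -0.355   0.067 ] [0.0016 0.0008 0.0003]
('lip_edge', 'top') [0.6012 0.1489 0.1328] [0.0018 0.0016 0.0001]
('pointer_tip', 'top') [ 0.5834 -0.0079  0.2634] [0.0001 0.0019 0.0008]
('hood', 'top') [0.6424 0.1456 0.0025] [0.0014 0.0001 0.0006]
('start_top', 'top') [ 0.5834 -0.0091  0.2632] [0. 0. 0.]
11.7333
-0.8 0 [None, None, None, None]
-0.8 0.15 [None, None, None, None]
-0.6 0 [None, None, None, None]
-0.6 0.15 [None, None, None, None]
-0.4 0 [[0.7, 0.97, 2.35, 4.25, 1.65, -1.41], [0.7, 0.82, 2.36, 4.24, 1.59, -1.54], [0.7, 0.66, 2.34, 4.24, 1.51, -1.69], [0.7, 0.49, 2.3, 4.27, 1.41, -1.89]]
-0.4 0.15 [[0.69, 1.11, 2.32, 4.29, 1.85, -1.31], [0.69, 0.97, 2.35, 4.26, 1.8, -1.41], [0.69, 0.81, 2.35, 4.23, 1.73, -1.55], [0.69, 0.63, 2.33, 4.21, 1.64, -1.73]]
-0.2 0 [[0.57, 1.
[... 589 characters left out ...]
1.34], [0.45, 0.66, 2.58, 3.71, 1.81, -1.52]]
0.5 0 [[-0.4, 1.21, 2.67, 2.1, 2.0, -2.19], [-0.4, 1.0, 2.68, 2.17, 1.89, -2.01], [-0.4, 0.74, 2.65, 2.22, 1.73, -1.77], [-0.4, 0.45, 2.58, 2.24, 1.5, -1.48]]
0.5 0.15 [[-0.39, 1.36, 2.61, 1.96, 2.16, -2.33], [-0.39, 1.19, 2.66, 2.03, 2.12, -2.2], [-0.39, 0.98, 2.67, 2.12, 2.02, -2.0], [-0.39, 0.69, 2.63, 2.22, 1.83, -1.72]]
0.7 0 [[-0.53, 1.05, 2.51, 1.88, 1.71, -1.97], [-0.53, 0.87, 2.52, 1.9, 1.65, -1.81], [-0.53, 0.68, 2.5, 1.91, 1.58, -1.6], [-0.53, 0.46, 2.44, 1.9, 1.49, -1.34]]
0.7 0.15 [[-0.52, 1.2, 2.47, 1.8, 1.88, -2.09], [-0.52, 1.05, 2.5, 1.84, 1.85, -1.97], [-0.52, 0.86, 2.51, 1.88, 1.8, -1.8], [-0.52, 0.64, 2.48, 1.93, 1.72, -1.56]]
```

The press bottomed out with the tip at z = 0.067, the full 7 mm, and the side network now reads 0.067 for the button. The hood's yaw is about -0.11. Next I bring the tool horizontal, retracted in front of the hood, and look at the scene.

```bash
python3 - <<'E'
from plant import r, gripper_to, inverse_kinematics, vision, models, telemetry
import cv2, numpy as np
from h import tool
q,z=tool(-.17,.05,np.pi)
# pre-pose: fingertip 90 mm before the lip, 20 mm above the under-lip height
tip=np.array([.600,.145,.0])
back=-np.array([np.cos(.11),-np.sin(.11),0])
for d in (.2,.16,.12,.08):
  for h in (.25,.18,.10):
    p=tip+back*d+[0,0,h]-z*.025
    s=inverse_kinematics(p,q); print(d,h,None if s is None else np.round(s,2).tolist())
r.move_to([0.33,0.0,0.33],[0,0,1,0])
for d,h in ((.2,.25),(.16,.25),(.12,.25),(.12,.30)):
  try:
    r.move_to(tip+back*d+[0,0,h]-z*.025,q); print("moved",d,h); break
  except r.PlanningError as e: print(e)
print(telemetry.current_t(),telemetry.current_ee_pos(),telemetry.current_wrist_force())
ims=[vision.snapshot(c) for c in ("side","top")]
cv2.imwrite("pics/s2.png",ims[0][:,:,::-1]);cv2.imwrite("pics/t2.png",ims[1][:,:,::-1])
a=cv2.resize(ims[0][130:260,170:330],None,fx=2.5,fy=2.5*1.0,interpolation=cv2.INTER_CUBIC)
b=cv2.resize(ims[1][140:270,170:330],None,fx=2.5,fy=2.5,interpolation=cv2.INTER_CUBIC)
cv2.imwrite("pics/c2.png",np.hstack([a,b])[:,:,::-1])
E
```

```text
0.2 0.25 None
0.2 0.18 None
0.2 0.1 None
0.16 0.25 None
0.16 0.18 None
0.16 0.1 None
0.12 0.25 None
0.12 0.18 None
0.12 0.1 None
0.08 0.25 [0.74, 0.66, 2.67, 4.07, 1.74, -1.42]
0.08 0.18 None
0.08 0.1 None
the arm cannot take that pose within its joint ranges
the arm cannot take that pose within its joint ranges
the arm cannot take that pose within its joint ranges
moved 0.12 0.3
16.2083 [0.4563128  0.16252792 0.29888805] [ 0.22165432 -0.53989313  0.28126673]
```

View pics/s2.png

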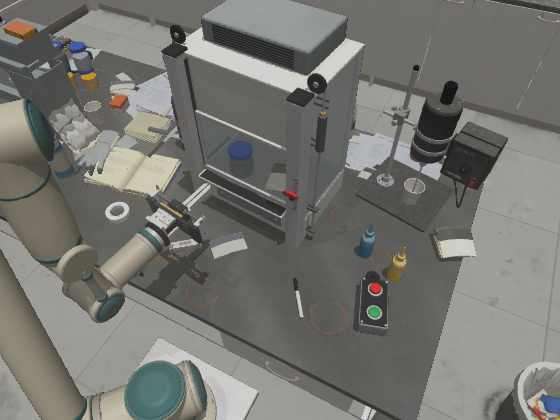

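View pics/c2.png

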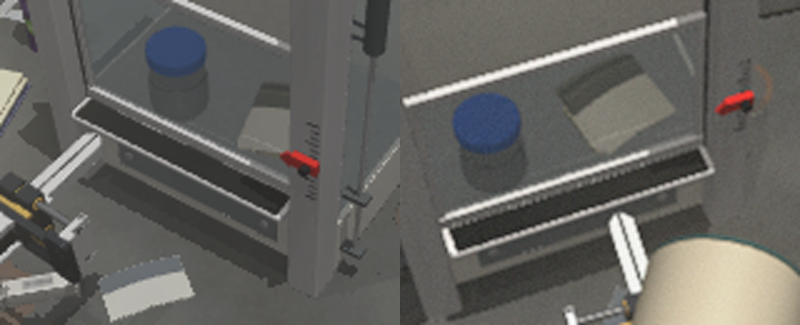

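The tool is level in front of the hood. In the side crop the pointer tip is at (282,155), so pixel (282.8,192.0). In the top crop it is at (718,109), so pixel (297.2,183.6). I triangulate it and find a workable descent in front of the lip.

```bash
cat >> h.py <<'E'
def tri(pix):
    "least-squares point of the rays; pix {cam:(u,v)}"
    from plant import vision
    A=0;b=0
    for c,(u,v) in pix.items():
        k=vision.get_calibration(c); w,x,y,zz=k["orientation"]
        d=R.from_quat([x,y,zz,w]).apply([(u-k["cx"])/k["fx"],(v-k["cy"])/k["fy"],1]); d/=np.linalg.norm(d)
        P=np.eye(3)-np.outer(d,d); A=A+P; b=b+P@np.array(k["position"])
    return np.linalg.solve(A,b)
E
python3 - <<'E'
from plant import r, gripper_to, inverse_kinematics, vision, models, telemetry
import numpy as np
from h import tool,tri
print("pointer",tri({"side":(282.8,192),"top":(297.2,183.6)}))
# upper front corners of lip, crop coordinates
print("lip L",tri({"side":(170+74/2.5,130+113/2.5),"top":(170+44/2.5,140+236/2.5)}),"lip R",tri({"side":(170+280/2.5,130+213/2.5),"top":(170+312/2.5,140+172/2.5)}))
tip=np.array([.601,.145,.0]); back=-np.array([np.cos(.11),-np.sin(.11),0])
for yaw in (-.17,-.3,-.4):
  q,z=tool(yaw,.05,np.pi)
  for d in (.06,.045,.03,-.022):
    o=[]
    for h in (.28,.18,.10):
      s=inverse_kinematics(tip+back*d+[0,0,h]-z*.025,q); o.append(None if s is None else np.round(s,2).tolist())
    print(yaw,d,o)
E
```

```text
pointer [ 0.57946668 -0.01500198  0.26321756]
lip L [0.62774901 0.30730525 0.14690173] lip R [ 0.58069873 -0.00967823  0.14968156]
-0.17 0.06 [[0.68, 0.52, 2.61, 3.99, 1.61, -1.58], [0.68, 0.95, 2.69, 4.08, 1.94, -1.18], [0.68, 1.24, 2.67, 4.19, 2.09, -0.92]]
-0.17 0.045 [[0.64, 0.52, 2.59, 3.95, 1.6, -1.6], [0.64, 0.93, 2.66, 4.03, 1.92, -1.23], [0.64, 1.21, 2.65, 4.12, 2.08, -0.99]]
-0.17 0.03 [[0.61, 0.52, 2.57, 3.92, 1.58, -1.61], [0.61, 0.91, 2.64, 3.98, 1.9, -1.28], [0.61, 1.18, 2.62, 4.06, 2.07, -1.06]]
-0.17 -0.022 [[0.5, 0.51, 2.49, 3.81, 1.51, -1.66], [0.5, 0.85, 2.54, 3.83, 1.82, -1.41], [0.5, 1.1, 2.53, 3.89, 2.0, -1.25]]
-0.3 0.06 [[0.78, 0.51, 2.49, 4.22, 1.55, -1.7], [0.78, 0.85, 2.55, 4.25, 1.74, -1.34], [0.78, 1.1, 2.54, 4.3, 1.84, -1.12]]
-0.3 0.045 [[0.75, 0.51, 2.47, 4.19, 1.54, -1.71], [0.75, 0.84, 2.53, 4.21, 1.73, -1.37], [0.75, 1.09, 2.52, 4.26, 1.84, -1.16]]
-0.3 0.03 [[0.71, 0.51, 2.45, 4.15, 1.53, -1.72], [0.71, 0.83, 2.51, 4.17, 1.72, -1.4], [0.71, 1.07, 2.5, 4.21, 1.84, -1.2]]
-0.3 -0.022 [[0.61, 0.52, 2.38, 4.05, 1.47, -1.76], [0.61, 0.8, 2.43, 4.05, 1.68, -1.49], [0.61, 1.03, 2.43, 4.08, 1.81, -1.32]]
-0.4 0.06 [None, None, None]
-0.4 0.045 [None, None, None]
-0.4 0.03 [[0.77, 0.52, 2.37, 4.31, 1.52, -1.81], [0.77, 0.8, 2.41, 4.31, 1.65, -1.51], None]
-0.4 -0.022 [[0.66, 0.53, 2.3, 4.21, 1.47, -1.84], [0.66, 0.79, 2.35, 4.2, 1.62, -1.58], [0.66, 0.99, 2.34, 4.22, 1.71, -1.41]]
```

The pointer tip is at z ≈ 0.262 and the hood's yaw is about -0.13. I descend in front of the lip, go beneath it and feel upward for it.

```bash
python3 - <<'E'
from plant import r, gripper_to, inverse_kinematics, vision, models, telemetry
import cv2, numpy as np
from h import tool
tip=np.array([.601,.145,.0]); back=-np.array([np.cos(.13),-np.sin(.13),0])
q,z=tool(-.25,.03,np.pi)
P=lambda d,h: tip+back*d+[0,0,h]-z*.025
r.move_to(P(.05,.26),q)
print(r.move_l(P(.05,.098),vel=.1,guard=8),telemetry.current_wrist_force(),telemetry.current_t())
print(r.move_l(P(-.022,.098),vel=.06,guard=6),telemetry.current_wrist_force())
print(r.move_l(P(-.022,.135),vel=.025,guard=2.5),np.array(telemetry.current_ee_pos())+z*.025,telemetry.current_wrist_force(),telemetry.current_t())
a=vision.snapshot("side");b=vision.snapshot("top")
for c in ("side","top"):
  print([(np.round(e["at"],4),round(e["score"],2)) for e in models.mark_of("lip_edge",c)[:1]])
f=lambda i:cv2.resize(i,None,fx=2.5,fy=2.5,interpolation=cv2.INTER_CUBIC)
cv2.imwrite("pics/c3.png",np.hstack([f(a[130:260,170:330]),f(b[140:270,170:330])])[:,:,::-1])
E
```

```text
False [-0.8622592   0.32491808 -0.47581513] 18.5
False [-0.65912415 -0.23208842 -0.39245155]
True [0.62280883 0.14211994 0.12707769] [0.39549781 0.13558249 0.26082607] 20.9417
[(array([0.6037, 0.1513, 0.1305]), 0.68)]
[(array([0.6022, 0.1493, 0.1343]), 0.83)]
```

View pics/c3.png

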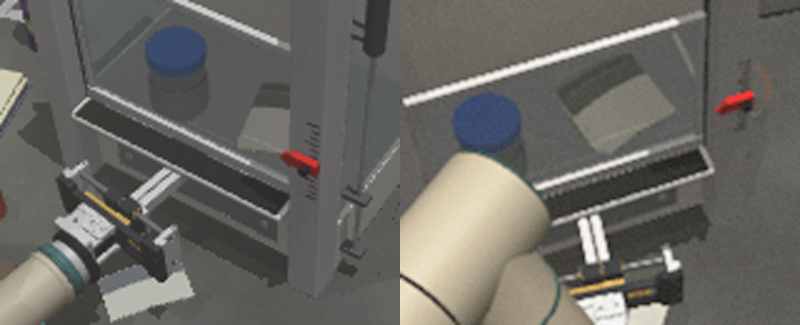

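The fingers are beneath the lip in both crops, and contact came with the finger axis at z = 0.127. I push up most of the way, then measure the lip against the pointer.

```bash
python3 - <<'E'
from plant import r, gripper_to, inverse_kinematics, vision, models, telemetry
import cv2, numpy as np
from h import tool
tip=np.array([.601,.145,.0]); back=-np.array([np.cos(.13),-np.sin(.13),0])
q,z=tool(-.25,.03,np.pi)
P=lambda d,h: tip+back*d+[0,0,h]-z*.025
print(r.move_l(P(-.022,.240),vel=.035,guard=30),np.array(telemetry.current_ee_pos())+z*.025,telemetry.current_wrist_force(),telemetry.current_t())
r.hold(.2); print(telemetry.current_wrist_force())
a=vision.snapshot("side");b=vision.snapshot("top")
for c in ("side","top"):
  for t in ("lip_edge","pointer_tip"):
    print(c,t,[(np.round(e["at"],4),round(e["score"],2)) for e in models.mark_of(t,c)[:1]])
f=lambda i:cv2.resize(i,None,fx=2.5,fy=2.5,interpolation=cv2.INTER_CUBIC)
cv2.imwrite("pics/c4.png",np.hstack([f(a[110:240,170:330]),f(b[110:240,170:330])])[:,:,::-1])
E
```

```text
False [0.6228008  0.14210466 0.23995371] [ 3.13786342  1.47244431 -4.66297522] 24.5333
[ 2.94341662  1.22329531 -3.79475635]
side lip_edge [(array([0.6043, 0.1496, 0.2427]), 0.73)]
side pointer_tip [(array([ 0.5813, -0.0114,  0.2558]), 0.52)]
top lip_edge [(array([0.6006, 0.1498, 0.2437]), 0.8)]
top pointer_tip [(array([ 0.5837, -0.0042,  0.2621]), 0.61)]
```

View pics/c4.png

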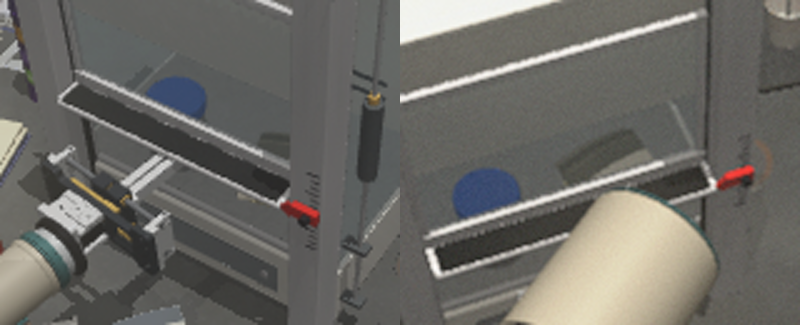

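The lip's right upper front corner is at about (281,199) in the side crop and (712,188) in the top crop. The pointer tip is at (282,206) and (718,183). I triangulate both, and bring in region-based network values to average.

```bash
python3 - <<'E'
from plant import r, vision, models, telemetry
import numpy as np
from h import tri
print("corner",tri({"side":(282.4,189.6),"top":(294.8,185.2)}),"ptr",tri({"side":(282.8,192.4),"top":(297.2,183.2)}))
A={}
for c in ("side","top"):
  for n in range(3):
    vision.snapshot(c)
    for t in ("lip_edge","pointer_tip"):
      d=models.mark_of(t,c)
      if d: A.setdefault((t,c),[]).append(d[0]["at"])
  im=vision.snapshot(c)
  m=models.regions_of("pointer_tip",c)
  if m:
    v,u=np.nonzero(m[0]["pixels"]); i=u.argmin(); print(c,"region",m[0]["score"],u[i],v[u==u.min()],u.max(),v.min(),v.max())
  hs=im.astype(int); red=(hs[...,0]>130)&(hs[...,1]<70)&(hs[...,2]<70); red[:, :270]=0; red[:, 320:]=0; red[:150]=0;red[220:]=0
  v,u=np.nonzero(red); print("red",u.min(),v[u==u.min()],u.max(),v.min(),v.max())
for k,v in A.items(): print(k,np.round(np.median(v,0),4))
print(telemetry.current_t())
E
```

```text
corner [ 0.58433129 -0.00909818  0.26017392] ptr [ 0.57973496 -0.01542966  0.26284538]
side region 0.54 283 [193] 296 191 199
red 284 [191] 297 190 196
top region 0.47 297 [183 184] 310 177 185
red 297 [182 183 184] 310 176 184
('lip_edge', 'side') [0.6041 0.1495 0.2436]
('pointer_tip', 'side') [ 0.5792 -0.0099  0.2574]
('lip_edge', 'top') [0.6015 0.1495 0.2469]
('pointer_tip', 'top') [ 0.5832 -0.0069  0.2635]
26.1333
```

The estimates agree that about 15 mm remains. I push that much, drop clear, withdraw and verify.

```bash
python3 - <<'E'
from plant import r, gripper_to, inverse_kinematics, vision, models, telemetry
import cv2, numpy as np
from h import tool
tip=np.array([.601,.145,.0]); back=-np.array([np.cos(.13),-np.sin(.13),0])
q,z=tool(-.25,.03,np.pi)
P=lambda d,h: tip+back*d+[0,0,h]-z*.025
print(r.move_l(P(-.022,.255),vel=.02,guard=30),np.array(telemetry.current_ee_pos())+z*.025)
r.hold(.3)
r.move_l(P(-.022,.232),vel=.04)
print(telemetry.current_wrist_force())
r.move_l(P(.055,.232),vel=.08)
A={}
for c in ("side","top"):
  for n in range(3):
    im=vision.snapshot(c)
    for t in ("lip_edge","pointer_tip","start_top"):
      d=models.mark_of(t,c)
      if d: A.setdefault((t,c),[]).append(d[0]["at"])
  cv2.imwrite(f"pics/{c}5.png",im[:,:,::-1])
for k,v in A.items(): print(k,np.round(np.median(v,0),4))
print(telemetry.current_t(),telemetry.current_wrist_force())
f=lambda i:cv2.resize(i,None,fx=2.5,fy=2.5,interpolation=cv2.INTER_CUBIC)
a=cv2.imread("pics/side5.png");b=cv2.imread("pics/top5.png")
cv2.imwrite("pics/c5.png",np.vstack([np.hstack([f(a[110:240,170:330]),f(b[110:240,170:330])]),np.hstack([cv2.resize(a[160:260,260:420],(400,250)),cv2.resize(b[140:240,310:470],(400,250))])]))
E
```

```text
False [0.62273611 0.14208155 0.25581632]
[-0.11115404 -0.23523253  0.59464859]
('lip_edge', 'side') [0.604  0.1502 0.2605]
('pointer_tip', 'side') [ 0.5797 -0.0106  0.2566]
('start_top', 'side') [ 0.4551 -0.3543  0.0676]
('lip_edge', 'top') [0.6016 0.1484 0.2611]
('pointer_tip', 'top') [ 0.5845 -0.0068  0.2642]
('start_top', 'top') [ 0.4604 -0.3568  0.067 ]
30.3667 [ 0.2550315  -0.24381944  0.24510593]
```

View pics/c5.png

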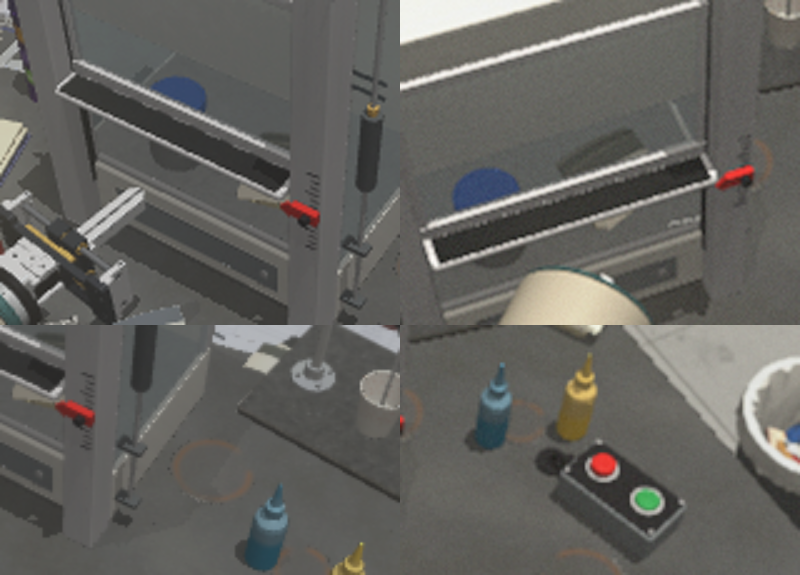

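The lip (z = 0.261) and the pointer tip (z = 0.260) agree. The green button is in at 0.067 m, the bottles stand as they were, and the gripper is clear of everything.

```bash
python3 -c "
from plant import r
print(r.sign_off())"
```

```text
the job is handed in; nothing more can be done
None
```

The job is handed in, but no verdict came back: the green button was pressed fully in, the sash was pushed up until the lip stood within about 1 mm of the pointer tip by the cameras, and the arm was drawn clear at about 30 s of the 51 s allowed.

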